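# Hook down the punch chest and hold its sprung lid at the pointer

## Task

Swing the brass hold-down hook beside the punch chest fully closed into its catch, and only then lift the chest's sprung lid by its wooden handle until the lid is level with the red pointer arm, so that I can pick out a punch. Finish while still holding the lid steadily there by the handle, with the hook still closed; do not let go. Leave the red pointer where it is set and do not disturb the hammer, bottle and jar.

Things in the scene. Friction and masses are not known exactly. Their poses are not given: they have to be found in the camera images.
- chest: Fixed unit: plywood board 260 (x) x 340 (y) x 12 mm with an open dark steel box of punches, 180 x 200 mm, centred 30 mm to +y of the origin, rim 102 mm above the bench. Origin: on the bench, 10 mm to +y of the board's centre; x points from the handle side to the lid's hinge, y to the pointer's side; the hook is on the -y side. Place and yaw differ each time.
- hinge (a point): A point on the lid's hinge line (mid-length), at (90, 30, 106) mm in the chest's frame. Axes as the chest's. The hinge line runs along the chest's y.
- lid (a joint): Angle of the aluminium lid (190 x 206 x 7 mm), rad: 0 shut, grows as its front (-x) edge rises about the hinge line, stop at 1.5. Spring and weight pull it shut: 4 to 8 N at the handle along its arc holds it (straight up: 4 N near shut to 17 N at 0.85 rad); let go, it falls shut. A yellow stripe runs along the lid's top at its +y edge.
- handle (a point): Handle on the lid near its front edge: round light-wood bar (lid_c1), 14 mm thick, 100 mm long along y, on two 10 mm posts 42 mm either side of its middle. Origin: middle of the bar's axis; with the lid shut 150 mm to -x of the hinge line and 45 mm above it (151 mm above the bench), 41 mm above the lid's top. Axes turn with the lid, parallel to the chest's when shut.
- pointer (a joint): Angle in rad at which the red pointer arm is set (0.45 to 0.85), measured like the lid's: the lid is at the mark when both angles are equal. Stiff; stays where it is set.
- pointer_tip (a point): Free end of the red pointer arm, a thin bar 200 mm long and 10 mm high beside the lid on the +y side, turning about the same hinge line; the end is 200 mm from the hinge line, 118 mm to +y of point hinge. x points from the end along the arm to the hinge line.
- hook (a joint): Angle of the brass hold-down hook, rad: 0 closed against its catch (a stop), starts 0.7 to 1.35 open. Flat bar 114 mm long, turning level about an upright pivot at (30, -120) mm in the chest's frame, 36 mm above the bench. Closed it points to -x of the chest, 50 mm beside the box; opening swings its end away to -y. Friction (about 1 N at the knob) keeps it where left.
- hook_knob (a point): Centre of the top of the hook's black upright knob, a post 16 mm in diameter, 66 mm tall, its top 105 mm above the bench. It stands 85 mm from the hook's pivot. Push it sideways towards the box to close the hook.
- catch (a point): Brass catch that receives the hook's end, 112 mm from the pivot, at (-82, -120, 36) mm in the chest's frame; its top is 48 mm above the bench.
- hammer: Chasing hammer lying on the bench on the chest's +y side, 240 mm long along its x. Origin under its middle. Bystander.
- bottle: Green glass bottle, 52 mm in diameter, 140 mm tall, standing behind the chest. Origin: centre of its underside. Bystander.
- jar: Glass jar with a steel lid, 64 mm in diameter, 70 mm tall, standing behind the chest. Origin: centre of its underside. Bystander.

How it is judged:
By the outcome, as a careful person would: the job done as asked, in the order asked, and still so for the second after the job is handed in, while the arm keeps its last pose, push and grip.
It also fails if it takes over 53 s, if anything falls off the work surface, if the arm or the gripper's body presses on something with over 40 N, if the wrist force passes 120 N, or if a joint passes its speed limit or range.

## Robot

A 7-joint arm with a two-finger parallel gripper is mounted at the origin on the work surface. World frame = base frame: x ahead of the robot, y to its left, z up, the work surface at z = 0. Lengths are in m, angles in degrees, forces in N, time in s.
With the tool pointing down it reaches from about 0.425 to 0.875 m from the base axis. Payload 4.7 kg.
Tool frame: the origin (TCP) lies between the finger pads; the fingertips stand 8 mm ahead of it and the grasp point (between the pads) lies 11 mm behind it (env.tip_extent is the distance from the TCP to the fingertips, in m); z points along the fingers, y is the line along which they close (so a half turn about z gives the same grasp; the last joint's range is limited). The gripper opens to 87 mm and grips with 3 to 60 N. Pads are 19 mm wide; open, the fingers measure 117 mm over their backs; the gripper's body (75 mm by 190 mm) begins 51 mm behind the grasp point.
Start: joints at [67.557, 18.392, -4.016, 83.108, 1.295, 78.541, -3.26], TCP at [0.257, -0.597, 0.231] pointing down, gripper open.
Joint ranges: [-163.93, 163.93], [-17.29, 119.83], [-79.2, 71.16], [3.27, 140.29], [-89.18, 269.18], [5.43, 117.66], [-154.24, 154.24]. Speed limits (degrees/s): [147.25, 147.25, 180, 180, 180, 180, 180].

## Interface

Orientations are given as [roll, pitch, yaw] about the fixed x, y, z axes, in that order (R = Rz(yaw) Ry(pitch) Rx(roll)).
In Python, from cell import sensors, vision, workorder, env gives the robot as it stands.
- The arm moves only by the tool drive_tool, never from a script. Its argument "moves" is a list of rows, each an object of numbers: "x", "y", "z": the shift along the tool's x, y, z in mm; "rx", "ry", "rz": the turn, a rotation vector about the tool's x, y, z in rad; "fingers": the closure, from -1 (fully open) to 1 (shut). In form: [{"x": .., "y": .., "z": .., "rx": .., "ry": .., "rz": .., "fingers": ..}, ...]. A call has 1 to 20 rows; each row is the pose to reach, as a shift and turn from the pose commanded when the call began, along the tool's axes at that moment; what a row does not reach only later rows make up. A row lasts 1/8 s, in which the tool goes at most 62.5 mm and 10.7 degrees, less where a joint would pass 70% of its speed; a pose out of reach is approached as far as the arm can. A call with a gripper value outside its range is refused whole. The fingers move at their own pace and stop on an object; "force" is the grip in N (left out, the last holds). Time passes only in rows, so rows that repeat a pose let the fingers close. It gives the time, the measured TCP pose, the force, the opening and the grip force at its end, in the units of the state.
- sensors.get_obs(): the state, without advancing time (a new reading comes with each control period).
- vision.read_camera(name): name is "side" or "top" or "wrist"; returns a dict with "image" (420x560x3 uint8, red, green, blue), "fx", "fy", "cx", "cy" (pixels), "R" (3x3) and "t" (3): a world point X has camera coordinates R X + t. Camera axes: x right, y down, z forward; pixel columns grow to the right and rows downward; lengths in m; the calibration is good to about 2 mm. The wrist camera is an equidistant fisheye: a pixel r from the principal point sees the ray r / f radians off the axis. A picture is of the moment at which its call begins. There is no depth.
- workorder.sign_off(): hands the job in; it is judged then, once.
The state is a dict: "time_s": time; "qpos": joint angles; "joint_velocities": joint speeds; "effort": joint torques, N m; "tool_pos": TCP position; "tool_rot": TCP orientation; "force": force on the tool from outside, world axes, zero at the start; "wrist_torque": the same for the moment, N m; "grip_width": finger opening in m; "grasp_force": force on a finger pad.
Only numpy, scipy, OpenCV 4.12 (cv2) and the standard library are available. Lean on these libraries where they do the work, as an engineer would, in place of code of your own. Each camera call takes 0.05 s, during which the arm holds its last target. There are 200 camera calls.

## Working session

There is one attempt and no reset: what is moved stays moved. The work goes in short steps, Python scripts to look and compute and a tool call to move; the robot and the scene stay as the last step left them, time stands still between calls to the robot, and variables do not carry over. Pictures are saved under pics/ and viewed, at most 10 in all, crops included, and the job is handed in when it is done.

Besides the shell and the picture viewer there is one more tool, called after ">>>" as a command line: name --argument value ..., lists and objects as JSON in quotes. drive_tool: Moves the arm, as the interface text tells. Its arguments: {"type":"object","properties":{"moves":{"type":"array"},"force":{"type":"number"}},"required":["moves"]}

```bash
mkdir -p pics; python3 - <<'E'
from cell import sensors,vision,env
import cv2,numpy as np
o=sensors.get_obs();print({k:np.round(v,3) for k,v in o.items()},env.tip_extent)
for n in("side","top"):
    c=vision.read_camera(n);cv2.imwrite(f"pics/{n}0.png",c["image"][:,:,::-1]);print(n,c["fx"],c["fy"],c["cx"],c["cy"],np.round(c["R"],3).tolist(),np.round(c["t"],3))
    np.savez(f"{n}.npz",**c)
E
```

```text
{'time_s': np.float64(0.0), 'qpos': array([67.558, 18.443, -4.016, 83.175,  1.296, 78.54 , -3.259]), 'joint_velocities': array([-0.038, -0.03 , -0.026,  0.012,  0.044, -0.032,  0.026]), 'effort': array([ 0.0000e+00, -4.9129e+01, -4.0400e-01, -3.1253e+01, -6.4000e-02,
        4.4000e-02,  0.0000e+00]), 'tool_pos': array([ 0.256, -0.597,  0.229]), 'tool_rot': array([-1.79888e+02,  6.00000e-03,  2.32540e+01]), 'force': array([ 0.29 , -1.285, -0.781]), 'wrist_torque': array([ 0.006, -0.014, -0.011]), 'grasp_force': np.float64(0.0), 'grip_width': np.float64(0.087)} 0.008
side 437.5731644781248 437.5731644781248 283.0995703808483 207.502585984599 [[1.0, -0.022, -0.005], [-0.018, -0.686, -0.727], [0.012, 0.727, -0.686]] [-0.582  0.204  0.775]
top 448.05555512683446 448.05555512683446 273.8512983753522 202.07110867970619 [[-0.016, -1.0, 0.003], [-0.996, 0.016, -0.087], [0.087, -0.004, -0.996]] [0.155 0.618 0.878]
```

View pics/side0.png

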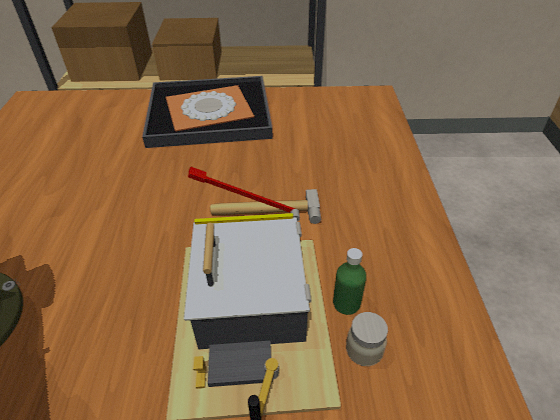

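View pics/top0.png

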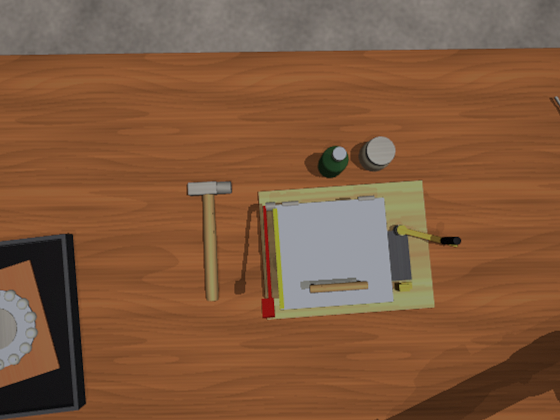

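Side: handle bar from about (210,225) to (208,275), knob at (254,402), pointer tip at (195,175). Top: bar from (310,287) to (367,286), knob at (452,241), pointer tip at (268,308). I'll enlarge these.

```bash
python3 - <<'E'
import cv2
s=cv2.imread("pics/side0.png")[150:420,165:345];t=cv2.imread("pics/top0.png")[180:330,250:470]
cv2.imwrite("pics/s1.png",cv2.resize(s[:150],None,fx=4,fy=4,interpolation=cv2.INTER_CUBIC))
cv2.imwrite("pics/t1.png",cv2.resize(t,None,fx=3.6,fy=3.6,interpolation=cv2.INTER_CUBIC))
E
```

```text
(no output)
```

View pics/s1.png

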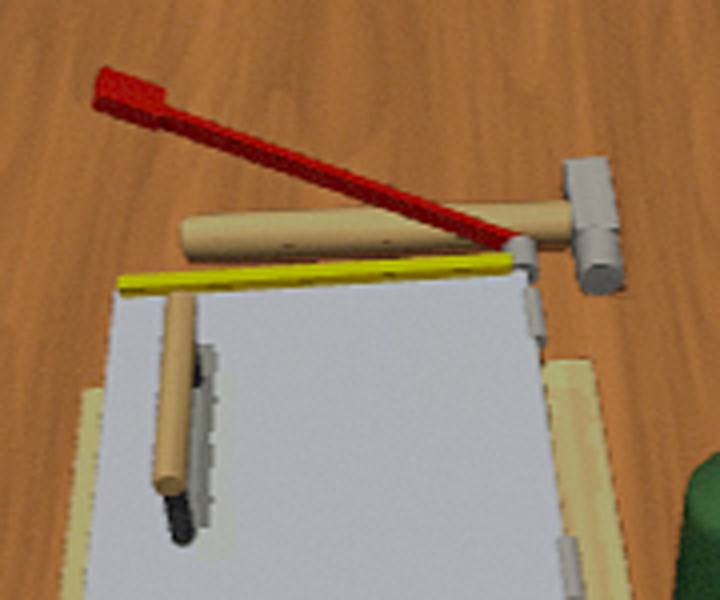

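View pics/t1.png

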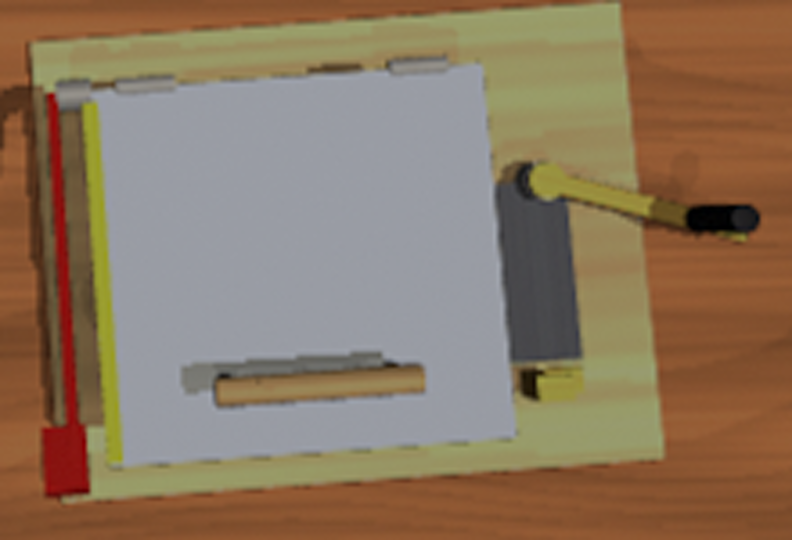

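```bash
cat > h.py <<'E'
import numpy as np
from scipy.optimize import least_squares
C={n:dict(np.load(n+".npz")) for n in("side","top")}
def proj(c,X):
    p=np.asarray(X)@c["R"].T+c["t"]; return np.stack([c["fx"]*p[...,0]/p[...,2]+c["cx"],c["fy"]*p[...,1]/p[...,2]+c["cy"]],-1)
def tri(ps):
    f=lambda X:np.concatenate([proj(C[n],X)-p for n,p in ps.items()])
    r=least_squares(f,[.5,-.2,.1]);return r.x,np.abs(r.fun).max()
def w(q,P):
    x,y,a=q[:3];P=np.asarray(P,float)/1000
    c,s=np.cos(a),np.sin(a);return np.stack([x+c*P[...,0]-s*P[...,1],y+s*P[...,0]+c*P[...,1],P[...,2]],-1)
E
python3 - <<'E'
from h import *
S=lambda u,v:np.array([165+u/4,150+v/4]);T=lambda u,v:np.array([250+u/3.6,180+v/3.6])
for n,a,b in[("h+",S(182,296),T(217,391)),("h-",S(170,483),T(424,378)),("knob",np.array([254,401.]),T(745,218)),("tip",S(100,90),T(66,492)),("armroot",S(505,240),T(50,95))]:
    print(n,tri({"side":a,"top":b}))
obs=[("top",T(30,42),(130,160,12)),("top",T(620,3),(130,-180,12)),("top",T(663,458),(-130,-180,12)),("top",T(62,502),(-130,160,12)),
("side",S(182,296),(-60,80,151)),("side",S(170,483),(-60,-20,151)),("top",T(217,391),(-60,80,151)),("top",T(424,378),(-60,-20,151))]
def arm(r,p):return (90-r*np.cos(p),148,106+r*np.sin(p))
def f(q):
    e=[proj(C[n],w(q,P))-p for n,p,P in obs]
    p=q[3]
    e+=[proj(C["side"],w(q,arm(200,p)))-S(100,90),proj(C["top"],w(q,arm(200,p)))-T(66,492)]
    # line through arm near block, top/bottom mid
    a,b=proj(C["side"],w(q,arm(0,p))),proj(C["side"],w(q,arm(200,p)));d=(b-a)/np.linalg.norm(b-a)
    for u in((170,115),(330,175),(470,228)):
        v=S(*u)-a;e.append([d[0]*v[1]-d[1]*v[0]])
    return np.concatenate(e)
r=least_squares(f,[.55,-.2,0,.6]);print(r.x,np.round(r.fun,1))
q=r.x
print("handle",w(q,(-60,30,151)),"pivot",w(q,(30,-120,105)),"closed knob",w(q,(-55,-120,105)),"hinge",w(q,(90,30,106)),"catch",w(q,(-82,-120,36)))
K,_=tri({"side":np.array([254,401.]),"top":T(745,218)})
d=K-w(q,(30,-120,105));print("knob r",np.linalg.norm(d[:2]),"hook angle",np.arctan2(-d[1],-d[0])-0+q[2])
E
```

```text
h+ (array([0.46056515, 0.0855987 , 0.14945597]), np.float64(0.7874612172310549))
h- (array([ 0.46547163, -0.01348969,  0.14820292]), np.float64(1.0923670684129547))
knob (array([ 0.53917901, -0.19171273,  0.09780671]), np.float64(1.1837633529638936))
tip (array([0.42381711, 0.15767879, 0.20382523]), np.float64(1.2026370868077265))
armroot (array([0.60359477, 0.1637707 , 0.10428554]), np.float64(1.01187636012952))
[0.52245183 0.0109541  0.05888515 0.503794  ] [-0.9  0.2 -0.4 -1.2  1.1  0.2 -0.5  1.  -2.4 -1.3 -2.3 -1.6 -1.   0.9
 -0.3  0.1  1.5  2.   2.3 -4.4  1.2  0.  -1.1]
handle [0.46079029 0.03737104 0.151     ] pivot [ 0.55946197 -0.10707238  0.105     ] closed knob [ 0.47460929 -0.11207472  0.105     ] hinge [0.6105303 0.0461987 0.106    ] catch [ 0.44765609 -0.1136637   0.036     ]
knob r 0.08703670448318211 hook angle 1.3944798570906825
```

```bash
cat >> h.py <<'E'
from scipy.spatial.transform import Rotation as Ro
def rows(targets):
    """targets: (x,y,z,roll,pitch,yaw); print tool-frame shift mm / rotvec from current measured pose"""
    from cell import sensors
    o=sensors.get_obs();R0=Ro.from_euler("xyz",o["tool_rot"],degrees=True)
    print("t",o["time_s"],"pos",np.round(o["tool_pos"],4),np.round(o["tool_rot"],2),"F",np.round(o["force"],1))
    for t in targets:
        d=R0.inv().apply(np.array(t[:3])-o["tool_pos"])*1000
        r=(R0.inv()*Ro.from_euler("xyz",t[3:],degrees=True)).as_rotvec()
        print(np.round(d,1).tolist(),np.round(r,3).tolist())
E
python3 - <<'E'
from h import *
rows([(.563,-.216,.2,180,0,45),(.563,-.216,.081,180,0,45)])
E
```

```text
t 0.1 pos [ 0.2563 -0.5968  0.2296] [-1.799e+02  1.000e-02  2.325e+01] F [0.5 0.9 0.3]
[432.1, -228.8, 29.9] [-0.002, -0.0, -0.38]
[432.1, -228.6, 148.9] [-0.002, -0.0, -0.38]
```

>>> drive_tool --moves '[{"x":432,"y":-229,"z":30,"rz":-0.38,"fingers":1},{"x":432,"y":-229,"z":30,"rz":-0.38,"fingers":1},{"x":432,"y":-229,"z":30,"rz":-0.38,"fingers":1},{"x":432,"y":-229,"z":30,"rz":-0.38,"fingers":1},{"x":432,"y":-229,"z":30,"rz":-0.38,"fingers":1},{"x":432,"y":-229,"z":30,"rz":-0.38,"fingers":1},{"x":432,"y":-229,"z":30,"rz":-0.38,"fingers":1},{"x":432,"y":-229,"z":30,"rz":-0.38,"fingers":1},{"x":432,"y":-229,"z":30,"rz":-0.38,"fingers":1},{"x":432,"y":-229,"z":30,"rz":-0.38,"fingers":1},{"x":432,"y":-229,"z":30,"rz":-0.38,"fingers":1}]'

```text
invalid input at $.moves[0]: expected keys x, y, z, rx, ry, rz, fingers
```

```bash
python3 - <<'E'
from h import *
from cell import vision
import cv2
rows([(.563,-.216,.081,180,0,45)])
c=vision.read_camera("wrist");cv2.imwrite("pics/w1.png",c["image"][:,:,::-1]);np.savez("w1.npz",**c)
E
```

```text
t 0.1 pos [ 0.2563 -0.5968  0.2296] [-1.799e+02  1.000e-02  2.325e+01] F [0.5 0.9 0.3]
[432.1, -228.6, 148.9] [-0.002, -0.0, -0.38]
```

View pics/w1.png

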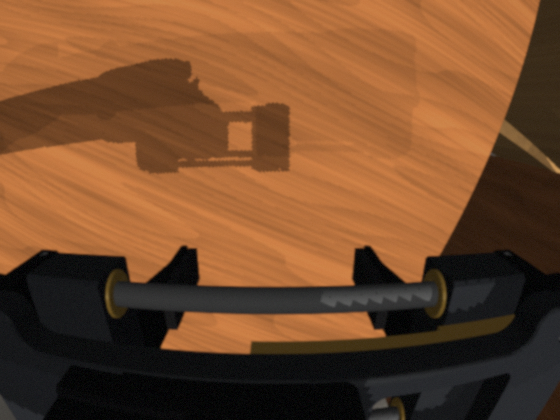

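The move was refused because every row needs all seven keys. The picture only shows bare bench under the start pose.

>>> drive_tool --moves '[{"x":432,"y":-229,"z":30,"rx":0,"ry":0,"rz":-0.38,"fingers":1},{"x":432,"y":-229,"z":30,"rx":0,"ry":0,"rz":-0.38,"fingers":1},{"x":432,"y":-229,"z":30,"rx":0,"ry":0,"rz":-0.38,"fingers":1},{"x":432,"y":-229,"z":30,"rx":0,"ry":0,"rz":-0.38,"fingers":1},{"x":432,"y":-229,"z":30,"rx":0,"ry":0,"rz":-0.38,"fingers":1},{"x":432,"y":-229,"z":30,"rx":0,"ry":0,"rz":-0.38,"fingers":1},{"x":432,"y":-229,"z":30,"rx":0,"ry":0,"rz":-0.38,"fingers":1},{"x":432,"y":-229,"z":30,"rx":0,"ry":0,"rz":-0.38,"fingers":1},{"x":432,"y":-229,"z":30,"rx":0,"ry":0,"rz":-0.38,"fingers":1},{"x":432,"y":-229,"z":30,"rx":0,"ry":0,"rz":-0.38,"fingers":1},{"x":432,"y":-229,"z":30,"rx":0,"ry":0,"rz":-0.38,"fingers":1}]'

```text
time_s: 1.52
tool_pos: [0.5621, -0.2183, 0.2004]
tool_rot: [180.0, 0.1, 44.8]
force: [0.1, 0.5, 0.1]
grip_width: 0.0006
grasp_force: 0.0
```

```bash
python3 - <<'E'
from h import *
from cell import vision
import cv2
rows([(.563,-.216,.081,180,0,45)])
c=vision.read_camera("wrist");cv2.imwrite("pics/w2.png",c["image"][:,:,::-1]);np.savez("w2.npz",**c)
E
```

```text
t 1.525 pos [ 0.5621 -0.2183  0.2004] [1.7999e+02 6.0000e-02 4.4850e+01] F [0.1 0.5 0.1]
[2.4, -1.0, 119.4] [0.0, 0.001, -0.003]
```

View pics/w2.png

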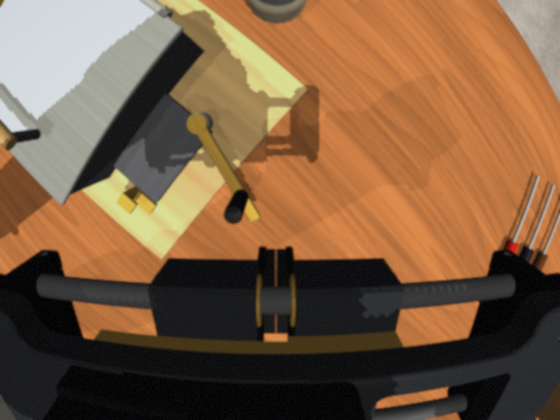

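The wrist view shows the knob top at about (234,213), the hook pivot at (200,123), the catch at (137,200) and the closed fingertips at (275,252). I'll intersect these rays with their known heights as a check.

```bash
python3 - <<'E'
from h import *
c=dict(np.load("w2.npz"))
def ray(u,v,z):
    d=np.array([(u-c["cx"])/c["fx"],(v-c["cy"])/c["fy"]]);r=np.hypot(*d)
    dc=np.r_[d/r*np.sin(r),np.cos(r)];o=-c["R"].T@c["t"];w_=c["R"].T@dc
    return o+w_*(z-o[2])/w_[2]
K=ray(234,213,.105);P=ray(200,123,.04);print("knob",K,"pivot",P,"catch",ray(137,200,.045),"hammer corner",ray(307,88,.012), ray(161,257,.012))
print(w([.5225,.011,.0589],[[130,-180,12],[-130,-180,12]]),np.linalg.norm(K[:2]-P[:2]))
E
```

```text
knob [ 0.54183209 -0.19220459  0.105     ] pivot [ 0.56457695 -0.11334397  0.04      ] catch [ 0.46067929 -0.11603037  0.045     ] hammer corner [ 0.66435988 -0.1635052   0.012     ] [ 0.4091302  -0.17680285  0.012     ]
[[ 0.66287044 -0.16103529  0.012     ]
 [ 0.4033213  -0.17634043  0.012     ]] 0.08207512302252384
```

```bash
python3 - <<'E'
from h import *
P=np.array([.5605,-.109]);a=.0589
n=np.array([.707,-.707])
T=[(.563,-.217,.083,180,0,45)]
for th in np.linspace(1.38,0.,12):
    u=np.array([-np.cos(th),-np.sin(th)]);u=np.array([np.cos(a)*u[0]-np.sin(a)*u[1],np.sin(a)*u[0]+np.cos(a)*u[1]])
    p=P+.085*u+.022*n;T.append((*p,.083,180,0,45))
rows(T)
E
```

```text
t 1.575 pos [ 0.5622 -0.2182  0.2005] [1.7999e+02 5.0000e-02 4.4850e+01] F [-0.3 -0.1  0. ]
[1.5, -0.3, 117.5] [0.0, 0.001, -0.003]
[8.6, -4.8, 117.5] [0.0, 0.001, -0.003]
[2.7, -13.6, 117.5] [0.0, 0.001, -0.003]
[-2.1, -23.1, 117.5] [0.0, 0.001, -0.003]
[-5.7, -33.2, 117.5] [0.0, 0.001, -0.003]
[-8.0, -43.6, 117.5] [0.0, 0.001, -0.003]
[-9.0, -54.2, 117.5] [0.0, 0.001, -0.003]
[-8.6, -64.8, 117.5] [0.0, 0.001, -0.003]
[-6.9, -75.4, 117.5] [0.0, 0.001, -0.003]
[-3.9, -85.6, 117.5] [0.0, 0.001, -0.003]
[0.3, -95.4, 117.5] [0.0, 0.001, -0.003]
[5.8, -104.5, 117.5] [0.0, 0.001, -0.003]
[12.3, -112.9, 117.5] [0.0, 0.001, -0.003]
```

>>> drive_tool --moves '[{"x":4,"y":0,"z":60,"rx":0,"ry":0,"rz":0,"fingers":1},{"x":8,"y":-2,"z":117,"rx":0,"ry":0,"rz":0,"fingers":1},{"x":8,"y":-2,"z":117,"rx":0,"ry":0,"rz":0,"fingers":1},{"x":8,"y":-5,"z":117,"rx":0,"ry":0,"rz":0,"fingers":1},{"x":3,"y":-14,"z":117,"rx":0,"ry":0,"rz":0,"fingers":1},{"x":-2,"y":-23,"z":117,"rx":0,"ry":0,"rz":0,"fingers":1},{"x":-6,"y":-33,"z":117,"rx":0,"ry":0,"rz":0,"fingers":1},{"x":-8,"y":-44,"z":117,"rx":0,"ry":0,"rz":0,"fingers":1},{"x":-9,"y":-54,"z":117,"rx":0,"ry":0,"rz":0,"fingers":1},{"x":-9,"y":-65,"z":117,"rx":0,"ry":0,"rz":0,"fingers":1},{"x":-7,"y":-75,"z":117,"rx":0,"ry":0,"rz":0,"fingers":1},{"x":-4,"y":-86,"z":117,"rx":0,"ry":0,"rz":0,"fingers":1},{"x":0,"y":-95,"z":117,"rx":0,"ry":0,"rz":0,"fingers":1},{"x":6,"y":-104,"z":117,"rx":0,"ry":0,"rz":0,"fingers":1},{"x":6,"y":-104,"z":117,"rx":0,"ry":0,"rz":0,"fingers":1}]'

```text
time_s: 3.45
tool_pos: [0.4938, -0.137, 0.0835]
tool_rot: [-180.0, -0.0, 45.1]
force: [0.2, 0.3, 0.7]
grip_width: 0.0007
grasp_force: 0.0
```

```bash
python3 - <<'E'
from h import *
from cell import vision
import cv2
rows([])
im=[]
for n in("side","top"):
    c=vision.read_camera(n);im.append(c["image"][:,:,::-1])
a=cv2.resize(im[0][320:420,165:345],None,fx=4,fy=3*4/3);b=cv2.resize(im[1][180:330,350:470],None,fx=2.6,fy=2.6)
out=np.zeros((400,720,3),np.uint8);out[:a.shape[0],:a.shape[1]]=a
out2=np.zeros((560,800,3),np.uint8);aa=cv2.resize(a,(480,267));out2[:267,:480]=aa;out2[:b.shape[0],480:480+b.shape[1]]=b
cv2.imwrite("pics/k1.png",out2)
E
```

```text
t 3.45 pos [ 0.4938 -0.137   0.0835] [-1.7997e+02 -2.0000e-02  4.5130e+01] F [0.2 0.3 0.7]
```

View pics/k1.png

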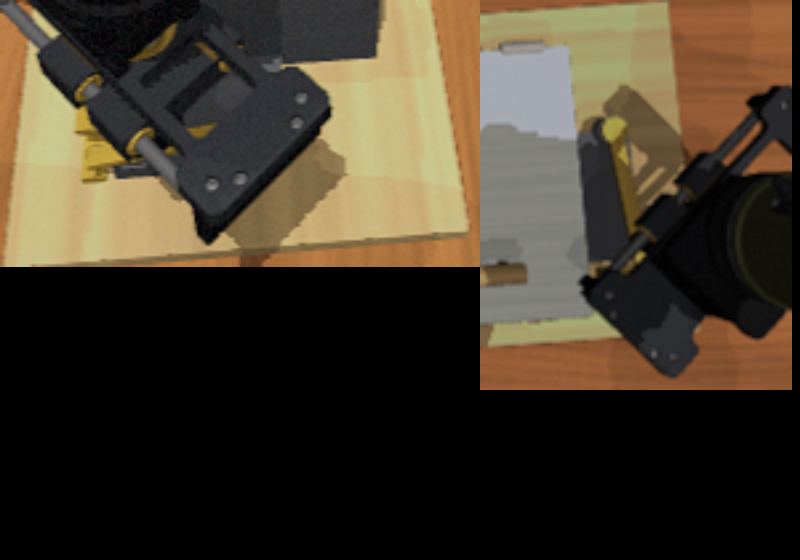

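The hook followed, and its bar now points almost at the catch. I'll press on along world +y in small steps until the stop shows in the force.

>>> drive_tool --moves '[{"x":2,"y":-2,"z":0,"rx":0,"ry":0,"rz":0,"fingers":1},{"x":3.5,"y":-3.5,"z":0,"rx":0,"ry":0,"rz":0,"fingers":1},{"x":5,"y":-5,"z":0,"rx":0,"ry":0,"rz":0,"fingers":1},{"x":6,"y":-6,"z":0,"rx":0,"ry":0,"rz":0,"fingers":1},{"x":6,"y":-6,"z":0,"rx":0,"ry":0,"rz":0,"fingers":1}]'

```text
time_s: 4.18
tool_pos: [0.4938, -0.1299, 0.0836]
tool_rot: [180.0, -0.0, 45.0]
force: [-0.6, -0.1, 0.4]
grip_width: 0.0006
grasp_force: 0.3
```

>>> drive_tool --moves '[{"x":1,"y":-1,"z":0,"rx":0,"ry":0,"rz":0,"fingers":1},{"x":2,"y":-2,"z":0,"rx":0,"ry":0,"rz":0,"fingers":1},{"x":3,"y":-3,"z":0,"rx":0,"ry":0,"rz":0,"fingers":1},{"x":3,"y":-3,"z":0,"rx":0,"ry":0,"rz":0,"fingers":1}]'

```text
time_s: 4.68
tool_pos: [0.4938, -0.1256, 0.0835]
tool_rot: [-180.0, 0.0, 45.0]
force: [-0.1, -0.9, 0.1]
grip_width: 0.0006
grasp_force: 0.2
```

>>> drive_tool --moves '[{"x":1,"y":-1,"z":0,"rx":0,"ry":0,"rz":0,"fingers":1},{"x":2,"y":-2,"z":0,"rx":0,"ry":0,"rz":0,"fingers":1},{"x":2,"y":-2,"z":0,"rx":0,"ry":0,"rz":0,"fingers":1}]'

```text
time_s: 5.05
tool_pos: [0.4939, -0.1239, 0.0837]
tool_rot: [179.9, 0.0, 45.0]
force: [0.9, -4.3, 0.0]
grip_width: 0.0003
grasp_force: 1.7
```

>>> drive_tool --moves '[{"x":1,"y":-1,"z":0,"rx":0,"ry":0,"rz":0,"fingers":1},{"x":2,"y":-2,"z":0,"rx":0,"ry":0,"rz":0,"fingers":1},{"x":2,"y":-2,"z":0,"rx":0,"ry":0,"rz":0,"fingers":1}]'

```text
time_s: 5.42
tool_pos: [0.4942, -0.1233, 0.0839]
tool_rot: [179.8, 0.1, 44.9]
force: [2.2, -9.3, -1.1]
grip_width: 0.0006
grasp_force: 3.5
```

The stop is firm at 9 N, so the hook is closed. Backing off, then rising and looking.

>>> drive_tool --moves '[{"x":-4,"y":10,"z":0,"rx":0,"ry":0,"rz":0,"fingers":1},{"x":-8,"y":25,"z":0,"rx":0,"ry":0,"rz":0,"fingers":1},{"x":-8,"y":25,"z":0,"rx":0,"ry":0,"rz":0,"fingers":1},{"x":-10,"y":40,"z":-60,"rx":0,"ry":0,"rz":0,"fingers":0},{"x":-10,"y":100,"z":-120,"rx":0,"ry":0,"rz":0,"fingers":-1},{"x":-10,"y":100,"z":-150,"rx":0,"ry":0,"rz":0,"fingers":-1},{"x":-10,"y":100,"z":-150,"rx":0,"ry":0,"rz":0,"fingers":-1}]'

```text
time_s: 6.3
tool_pos: [0.5602, -0.1988, 0.2375]
tool_rot: [179.7, -0.2, 45.0]
force: [-0.3, 0.4, 0.1]
grip_width: 0.0326
grasp_force: 0.0
```

```bash
python3 - <<'E'
from h import *
from cell import vision
import cv2
y=.0589*57.3
rows([(.462,.037,.23,180,0,90+y),(.462,.037,.141,180,0,90+y)])
im=[vision.read_camera(n)["image"][:,:,::-1] for n in("side","top")]
out=np.zeros((600,800,3),np.uint8);a=cv2.resize(im[0][220:420,165:345],(540,600));b=cv2.resize(im[1][180:330,390:476],(260,450));out[:,:540]=a;out[:450,540:]=b
cv2.imwrite("pics/k2.png",out)
E
```

```text
t 6.3 pos [ 0.5602 -0.1988  0.2375] [179.66  -0.21  44.97] F [-0.3  0.4  0.1]
[97.2, -236.3, 6.4] [0.007, -0.001, -0.845]
[96.8, -236.8, 95.4] [0.007, -0.001, -0.845]
```

View pics/k2.png

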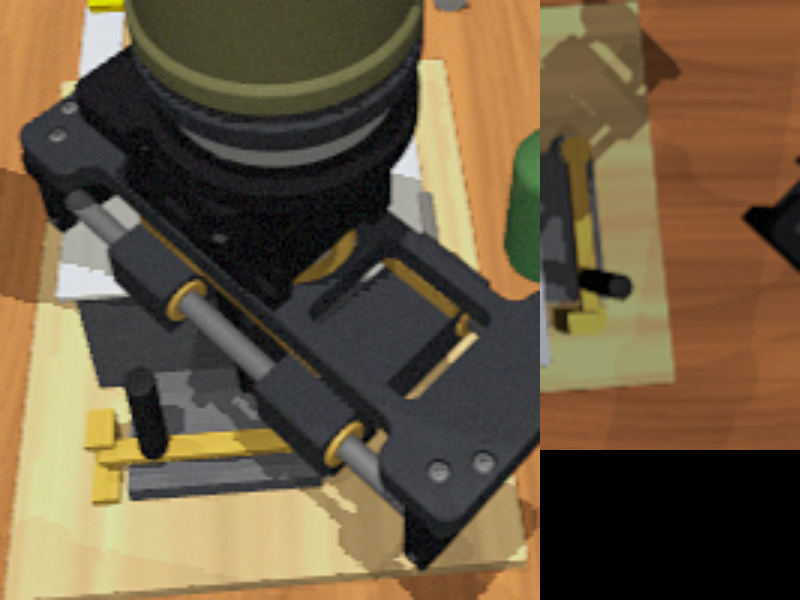

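The k2 picture shows the bar seated in the catch (side crop, 105,445), so the hook is closed. Moving above the handle.

>>> drive_tool --moves '[{"x":97,"y":-236,"z":6,"rx":0.007,"ry":0,"rz":-0.845,"fingers":-1},{"x":97,"y":-236,"z":6,"rx":0.007,"ry":0,"rz":-0.845,"fingers":-1},{"x":97,"y":-236,"z":6,"rx":0.007,"ry":0,"rz":-0.845,"fingers":-1},{"x":97,"y":-236,"z":6,"rx":0.007,"ry":0,"rz":-0.845,"fingers":-1},{"x":97,"y":-236,"z":6,"rx":0.007,"ry":0,"rz":-0.845,"fingers":-1},{"x":97,"y":-236,"z":6,"rx":0.007,"ry":0,"rz":-0.845,"fingers":-1},{"x":97,"y":-236,"z":6,"rx":0.007,"ry":0,"rz":-0.845,"fingers":-1}]'

```text
time_s: 7.28
tool_pos: [0.4586, 0.0367, 0.2267]
tool_rot: [-179.6, -0.2, 93.3]
force: [0.0, -0.3, -0.9]
grip_width: 0.0868
grasp_force: 0.0
```

```bash
python3 - <<'E'
from h import *
from cell import vision
import cv2
y=.0589*57.3
rows([(.462,.037,.141,180,0,90+y)])
c=vision.read_camera("wrist");cv2.imwrite("pics/w3.png",c["image"][:,:,::-1]);np.savez("w3.npz",**c)
E
```

```text
t 7.275 pos [0.4586 0.0367 0.2267] [-1.7955e+02 -1.6000e-01  9.3280e+01] F [ 0.  -0.3 -0.9]
[-0.2, 4.1, 85.6] [-0.008, -0.003, -0.002]
```

View pics/w3.png

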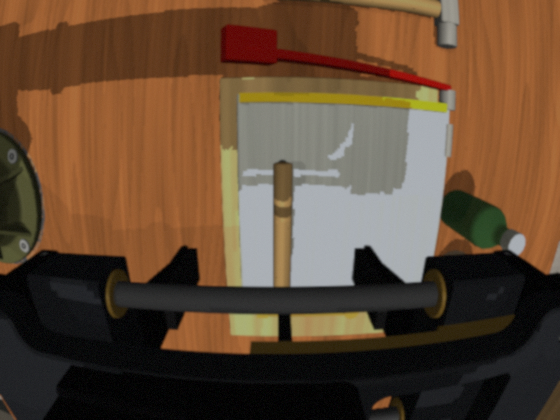

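The wrist view shows the bar lying between the open fingers, at about column 284 against a finger centre of about 275, with its +y end at (283,165). That is a few mm to +x, which agrees with the computed 4 mm shift.

>>> drive_tool --moves '[{"x":0,"y":4,"z":45,"rx":-0.008,"ry":0,"rz":0,"fingers":-1},{"x":0,"y":4,"z":85,"rx":-0.008,"ry":0,"rz":0,"fingers":-1},{"x":0,"y":4,"z":85,"rx":-0.008,"ry":0,"rz":0,"fingers":-1},{"x":0,"y":4,"z":85,"rx":-0.008,"ry":0,"rz":0,"fingers":0},{"x":0,"y":4,"z":85,"rx":-0.008,"ry":0,"rz":0,"fingers":0.5},{"x":0,"y":4,"z":85,"rx":-0.008,"ry":0,"rz":0,"fingers":1},{"x":0,"y":4,"z":85,"rx":-0.008,"ry":0,"rz":0,"fingers":1},{"x":0,"y":4,"z":85,"rx":-0.008,"ry":0,"rz":0,"fingers":1},{"x":0,"y":4,"z":85,"rx":-0.008,"ry":0,"rz":0,"fingers":1}]' --force 25

```text
time_s: 8.45
tool_pos: [0.4625, 0.038, 0.1426]
tool_rot: [179.9, -0.2, 93.4]
force: [-0.2, -0.3, 0.4]
grip_width: 0.0348
grasp_force: 0.0
```

```bash
python3 - <<'E'
from cell import sensors
print(sensors.get_obs()["qpos"])
E
```

```text
[ 29.9690719    0.89735232 -37.73038068 113.92923076   0.4470699
  65.24406911  -4.5051539 ]
```

>>> drive_tool --moves '[{"x":0,"y":0,"z":0,"rx":0,"ry":0,"rz":0,"fingers":1},{"x":0,"y":0,"z":0,"rx":0,"ry":0,"rz":0,"fingers":1},{"x":0,"y":0,"z":0,"rx":0,"ry":0,"rz":0,"fingers":1},{"x":0,"y":0,"z":0,"rx":0,"ry":0,"rz":0,"fingers":1},{"x":0,"y":0,"z":0,"rx":0,"ry":0,"rz":0,"fingers":1}]' --force 30

```text
time_s: 9.07
tool_pos: [0.4629, 0.038, 0.1426]
tool_rot: [179.8, -0.2, 93.4]
force: [3.0, 0.9, -1.6]
grip_width: 0.013
grasp_force: 30.0
```

Gripped at 13 mm with 30 N. Lifting along the arc about the hinge, turning the tool with the lid.

>>> drive_tool --moves '[{"x":0,"y":2,"z":-7.5,"rx":0.05,"ry":0,"rz":0,"fingers":1},{"x":0,"y":4.4,"z":-14.8,"rx":0.1,"ry":0,"rz":0,"fingers":1},{"x":0,"y":7.2,"z":-22,"rx":0.15,"ry":0,"rz":0,"fingers":1},{"x":0,"y":10.3,"z":-29.1,"rx":0.2,"ry":0,"rz":0,"fingers":1},{"x":0,"y":13.7,"z":-36,"rx":0.25,"ry":0,"rz":0,"fingers":1},{"x":0,"y":17.5,"z":-42.7,"rx":0.3,"ry":0,"rz":0,"fingers":1},{"x":0,"y":17.5,"z":-42.7,"rx":0.3,"ry":0,"rz":0,"fingers":1},{"x":0,"y":17.5,"z":-42.7,"rx":0.3,"ry":0,"rz":0,"fingers":1}]'

```text
time_s: 10.07
tool_pos: [0.4796, 0.0389, 0.1842]
tool_rot: [-162.9, -0.2, 93.4]
force: [1.6, 0.1, -8.6]
grip_width: 0.0128
grasp_force: 30.0
```

```bash
python3 - <<'E'
from cell import sensors
o=sensors.get_obs();print(o["qpos"],o["wrist_torque"],o["force"])
E
```

```text
[ 25.07101069  16.60868651 -37.74372435  96.01573213   7.13210131
  87.73752802 -10.87266016] [ 0.15501932 -1.26904882 -0.05651869] [ 1.64125671  0.09485008 -8.59127961]
```

>>> drive_tool --moves '[{"x":0,"y":2,"z":-7.5,"rx":0.05,"ry":0,"rz":0,"fingers":1},{"x":0,"y":4.4,"z":-14.8,"rx":0.1,"ry":0,"rz":0,"fingers":1},{"x":0,"y":7.2,"z":-22,"rx":0.15,"ry":0,"rz":0,"fingers":1},{"x":0,"y":8.9,"z":-25.6,"rx":0.175,"ry":0,"rz":0,"fingers":1},{"x":0,"y":10.3,"z":-29.1,"rx":0.2,"ry":0,"rz":0,"fingers":1},{"x":0,"y":10.3,"z":-29.1,"rx":0.2,"ry":0,"rz":0,"fingers":1},{"x":0,"y":10.3,"z":-29.1,"rx":0.2,"ry":0,"rz":0,"fingers":1},{"x":0,"y":10.3,"z":-29.1,"rx":0.2,"ry":0,"rz":0,"fingers":1}]'

```text
time_s: 11.08
tool_pos: [0.4984, 0.0399, 0.2098]
tool_rot: [-151.5, -0.1, 93.4]
force: [0.8, 0.7, -10.0]
grip_width: 0.0127
grasp_force: 30.0
```

```bash
python3 - <<'E'
from h import *
from cell import vision
import cv2
rows([])
im=[vision.read_camera(n)["image"][:,:,::-1].copy() for n in("side","top")]
cv2.imwrite("pics/s_l.png",im[0]);cv2.imwrite("pics/t_l.png",im[1])
out=np.zeros((600,800,3),np.uint8);out[:,:520]=cv2.resize(im[0][150:300,175:305],(520,600));out[:,520:]=cv2.resize(im[1][190:330,245:310],(280,600))
cv2.imwrite("pics/k3.png",out)
E
```

```text
t 11.075 pos [0.4984 0.0399 0.2098] [-1.5153e+02 -1.5000e-01  9.3430e+01] F [  0.8   0.7 -10. ]
```

View pics/k3.png

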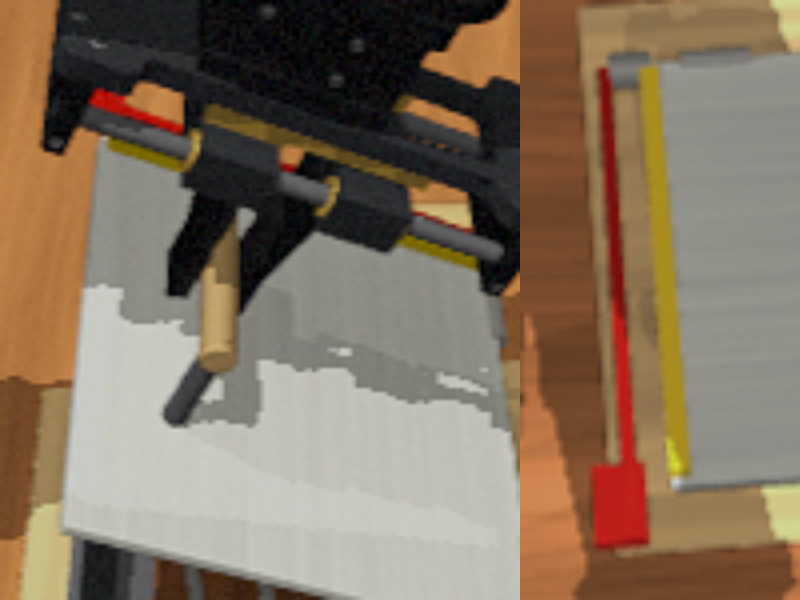

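The lid is at about 0.50 rad by the arm kinematics. In the picture the yellow stripe (side crop, (110,146) to (475,265)) lies just under the red arm. I'll fit both lines precisely.

```bash
cat > fit.py <<'E'
from h import *
import cv2,sys
def pts(f,kind,box,axis,step=4):
    im=cv2.imread(f).astype(int);b,g,r=im[...,0],im[...,1],im[...,2]
    m=(r>90)&(g<45)&(b<45) if kind=="r" else (r>110)&(g>95)&(b<60)&(abs(r-g)<60)
    M=np.zeros_like(m);x0,y0,x1,y1=box;M[y0:y1,x0:x1]=m[y0:y1,x0:x1]
    P=[]
    for k in range(M.shape[axis]):
        i=np.flatnonzero(M[:,k] if axis==1 else M[k])
        if 2<=len(i)<=7 and np.ptp(i)==len(i)-1:P.append((k,i.mean()) if axis==1 else (i.mean(),k))
    return np.array(P,float)
now=sys.argv[1:] # side,top
D=[("side",pts("pics/side0.png","y",(198,205,290,230),1),"l0"),("top",pts("pics/top0.png","y",(270,210,290,308),0),"l0"),
("side",pts("pics/side0.png","r",(210,165,288,215),1),"p"),("top",pts("pics/top0.png","r",(258,212,272,296),0),"p"),
("side",pts(now[0],"y",(195,180,300,225),1),"l"),("top",pts(now[1],"y",(270,210,292,305),0),"l")]
for d in D:print(d[0],d[2],len(d[1]),d[1][[0,-1]].round(1).tolist() if len(d[1]) else "")
def line(q,k,n):
    x,y,a,sy,sz,p,l=q;ph={"l0":0,"p":p,"l":l}[k];yy,zz=(148,0) if k=="p" else (30+sy,sz)
    P=[(90-r*np.cos(ph)+zz*np.sin(ph),yy,106+r*np.sin(ph)+zz*np.cos(ph)) for r in(20,180)]
    return proj(C[n],w(q,P))
def f(q):
    e=[]
    for n,P,k in D:
        a,b=line(q,k,n);d=(b-a)/np.linalg.norm(b-a);v=P-a;e.append((d[0]*v[:,1]-d[1]*v[:,0])/np.sqrt(len(P)))
    e.append((np.array(q)-[.5235,.011,.0589,100,5,.5,.5])/[.003,.003,.01,2,2,1,1]*.5)
    return np.concatenate(e)
r=least_squares(f,[.5235,.011,.0589,100,5,.5,.5]);q=r.x;print(q.round(4))
for n,P,k in D:
    a,b=line(q,k,n);d=(b-a)/np.linalg.norm(b-a);v=P-a;e=d[0]*v[:,1]-d[1]*v[:,0];print(n,k,e[:len(e)//3].mean().round(2),e[-len(e)//3:].mean().round(2),e.std().round(2))
E
python3 fit.py pics/s_l.png pics/t_l.png
```

```text
side l0 59 [[213.0, 219.0], [289.0, 215.5]]
top l0 98 [[274.5, 210.0], [281.5, 307.0]]
side p 50 [[210.0, 180.5], [287.0, 208.5]]
top p 84 [[264.5, 212.0], [269.5, 295.0]]
side l 32 [[202.0, 185.0], [292.0, 215.0]]
top l 91 [[274.5, 210.0], [281.5, 300.0]]
[5.22000e-01 1.04000e-02 5.74000e-02 9.97514e+01 3.31730e+00 5.08800e-01
 4.80300e-01]
side l0 -0.11 -0.33 0.31
top l0 0.22 0.24 0.24
side p 0.16 -0.47 0.44
top p 0.01 0.17 0.26
side l 0.23 -0.58 4.95
top l -0.06 -0.13 0.22
```

```bash
python3 - <<'E'
s=open("fit.py").read()
s=s.replace("if 2<=len(i)<=7 and np.ptp(i)==len(i)-1:P.append((k,i.mean()) if axis==1","if 1<=len(i)<=7 and np.ptp(i)==len(i)-1:P.append((k,i.max() if kind=='y' else i.mean()) if axis==1")
s=s.replace("    return np.array(P,float)","""    P=np.array(P,np.float32)
    for _ in range(4):
        vx,vy,x,y=cv2.fitLine(P,cv2.DIST_WELSCH,0,.01,.01).ravel();P=P[abs(vx*(P[:,1]-y)-vy*(P[:,0]-x))<1]
    return P.astype(float)""")
open("fit.py","w").write(s)
E
python3 fit.py pics/s_l.png pics/t_l.png; python3 - <<'E'
import cv2
im=cv2.imread("pics/s_l.png")
for c in(203,206,212,216,278,284,290):print(c,[tuple(int(v) for v in im[r,c][::-1]) for r in range(*( (180,194) if c<230 else (202,218)))])
E
```

```text
side l0 56 [[213.0, 222.0], [289.0, 218.0]]
top l0 98 [[274.5, 210.0], [281.5, 307.0]]
side p 50 [[210.0, 180.5], [287.0, 208.5]]
top p 84 [[264.5, 212.0], [269.5, 295.0]]
side l 30 [[202.0, 186.0], [292.0, 216.0]]
top l 91 [[274.5, 210.0], [281.5, 300.0]]
[ 5.22600e-01  1.03000e-02  5.66000e-02  9.94297e+01 -6.74500e-01
  5.06200e-01  4.95400e-01]
side l0 -0.95 -1.04 0.26
top l0 0.44 0.41 0.24
side p 0.19 -0.54 0.46
top p 0.07 0.2 0.25
side l 0.03 0.16 0.27
top l 0.17 0.08 0.22
203 [(62, 61, 61), (80, 84, 83), (74, 73, 74), (52, 55, 57), (44, 36, 17), (125, 104, 0), (120, 102, 0), (122, 107, 23), (139, 140, 140), (144, 146, 138), (144, 143, 134), (144, 145, 135), (144, 143, 136), (144, 144, 137)]
206 [(54, 59, 58), (62, 63, 60), (92, 93, 93), (78, 79, 78), (47, 49, 53), (72, 61, 28), (127, 106, 0), (125, 104, 0), (122, 105, 16), (135, 136, 135), (140, 141, 134), (141, 142, 136), (141, 140, 133), (138, 138, 131)]
212 [(175, 10, 0), (48, 41, 40), (96, 99, 101), (100, 99, 98), (93, 93, 91), (75, 75, 76), (54, 50, 58), (86, 75, 10), (126, 110, 0), (122, 103, 0), (118, 106, 28), (142, 14
[... 307 characters left out ...]
76, 79), (77, 75, 74), (69, 64, 66), (48, 49, 55), (108, 90, 11), (122, 104, 0), (122, 103, 0), (125, 118, 84), (138, 137, 133), (144, 143, 137), (138, 139, 130), (142, 141, 134), (141, 141, 132)]
284 [(203, 177, 121), (205, 190, 129), (146, 107, 65), (94, 42, 41), (91, 95, 97), (99, 97, 99), (91, 89, 87), (79, 81, 81), (44, 45, 56), (111, 96, 26), (122, 105, 0), (120, 103, 1), (121, 114, 82), (145, 145, 141), (144, 145, 136), (145, 143, 134)]
290 [(205, 180, 121), (201, 182, 124), (203, 182, 127), (205, 185, 124), (195, 156, 102), (107, 42, 40), (93, 96, 97), (97, 98, 99), (90, 92, 94), (75, 77, 78), (51, 48, 57), (110, 92, 10), (128, 111, 7), (120, 101, 0), (125, 119, 86), (145, 147, 142)]
```

```bash
cat >> fit.py <<'E'
print("-- offsets free")
def g(Q):
    q,off=Q[:7],Q[7:];e=[]
    for (n,P,k),o in zip(D,off):
        a,b=line(q,k,n);d=(b-a)/np.linalg.norm(b-a);v=P-a;e.append((d[0]*v[:,1]-d[1]*v[:,0]-o)/np.sqrt(len(P)))
    e.append((np.array(q)-[.5235,.011,.0589,100,5,.5,.5])/[.003,.003,.01,2,2,1,1]*.1);e.append(off*.02)
    return np.concatenate(e)
r=least_squares(g,np.r_[q,np.zeros(6)]);print(r.x.round(4));Jc=np.linalg.inv(r.jac.T@r.jac);print(np.sqrt(np.diag(Jc))[5:7]*.05)
# pointer tip ends, flag end face mid (side / top) for each angle
for p in(.49,.5,.51,.52,.53):
    P=w(r.x,(90-200*np.cos(p),148,106+200*np.sin(p)));print(p,proj(C["side"],P).round(1),proj(C["top"],P).round(1))
E
python3 fit.py pics/s_l.png pics/t_l.png | sed -n '/--/,$p'
```

```text
-- offsets free
[ 5.23300e-01  1.04000e-02  5.67000e-02  9.94686e+01  4.68270e+00
  5.21000e-01  4.90500e-01 -3.05200e+00  4.35400e-01 -8.76700e-01
  1.22300e-01 -2.21570e+00  1.59300e-01]
[0.00249298 0.00180206]
0.49 [191.6 175.7] [270.9 312.1]
0.5 [192.  174.9] [270.9 311.7]
0.51 [192.4 174.1] [270.8 311.2]
0.52 [192.8 173.3] [270.8 310.8]
0.53 [193.2 172.4] [270.7 310.3]
```

```bash
cat > sub.py <<'E'
from h import *
import cv2
im=cv2.imread("pics/side0.png").astype(float);sat=lambda c:np.array(c)
def cent(a,b,cols,ch,half=8):
    out=[]
    for c in cols:
        r0=a+b*c;rr=np.arange(int(r0)-half,int(r0)+half+1);g=im[rr,int(c)]
        wgt=np.clip(g[:,2]-2.6*g[:,1]-20,0,None) if ch=="r" else np.clip(g[:,1]-g[:,0]-60,0,None)
        i=wgt/wgt.max();k=np.flatnonzero(i>.5);lo,hi=k[0],k[-1]
        s=lambda j0,j1:j0+(j1-j0)*(.5-i[j0])/(i[j1]-i[j0])
        out.append((c,rr[0]+s(lo-1,lo),rr[0]+s(hi+1,hi)))
    return np.array(out)
A=cent(180.5-28/77*210,28/77,range(214,284),"r")
for j,n in((1,"top edge"),(2,"bottom edge")):
    p=np.polyfit(A[:,0],A[:,j],1);r=A[:,j]-np.polyval(p,A[:,0]);k=abs(r)<.6;p=np.polyfit(A[k,0],A[k,j],1)
    print(n,k.sum(),p,"rows at 214,284",np.polyval(p,[214,284]).round(2),"std",(A[k,j]-np.polyval(p,A[k,0])).std())
q=[.5233,.0104,.0567]
for qq in([.5233,.0104,.0567],[.5225,.0105,.0589]):
  for ph in(.48,.49,.5,.51,.52,.53):
    o=[]
    for yo,h in((-2,5),(2,5),(-2,-5)): # near-top, far-top, near-bottom edges, guess 4 mm thick
        P=proj(C["side"],w(qq,[(90-r*np.cos(ph)+h*np.sin(ph),148+yo,106+r*np.sin(ph)+h*np.cos(ph)) for r in(20,175)]))
        m=np.polyfit(P[:,0],P[:,1],1);o+=[m[0].round(4),np.polyval(m,214).round(2),np.polyval(m,284).round(2)]
    print(ph,o)
E
python3 sub.py
```

```text
top edge 70 [  0.36547413 100.79138993] rows at 214,284 [179.   204.59] std 0.1961221986579846
bottom edge 20 [  0.35936131 106.83900682] rows at 214,284 [183.74 208.9 ] std 0.2986355344706455
0.48 [np.float64(0.3245), np.float64(182.34), np.float64(205.05), np.float64(0.3258), np.float64(180.85), np.float64(203.66), np.float64(0.3204), np.float64(187.0), np.float64(209.43)]
0.49 [np.float64(0.3339), np.float64(181.58), np.float64(204.96), np.float64(0.3353), np.float64(180.09), np.float64(203.56), np.float64(0.3297), np.float64(186.27), np.float64(209.35)]
0.5 [np.float64(0.3435), np.float64(180.82), np.float64(204.86), np.float64(0.3449), np.float64(179.33), np.float64(203.46), np.float64(0.3391), np.float64(185.54), np.float64(209.28)]
0.51 [np.float64(0.3531), np.float64(180.04), np.float64(204.76), np.float64(0.3545), np.float64(178.55), np.float64(203.37), np.float64(0.3487), np.float64(184.8), np.float64(209.21)]
0.52 [np.float64(0.3629), np.float64(179.26), np.float64(204.66), np.float64(0.3643), np.float64(177.77), np.float64(203.27), np.float64(0.3583), np.float64(184.05), 
[... 611 characters left out ...]
(181.06), np.float64(204.99), np.float64(0.3433), np.float64(179.57), np.float64(203.6), np.float64(0.3376), np.float64(185.78), np.float64(209.41)]
0.51 [np.float64(0.3516), np.float64(180.29), np.float64(204.9), np.float64(0.353), np.float64(178.8), np.float64(203.51), np.float64(0.3471), np.float64(185.04), np.float64(209.34)]
0.52 [np.float64(0.3613), np.float64(179.51), np.float64(204.8), np.float64(0.3627), np.float64(178.02), np.float64(203.41), np.float64(0.3567), np.float64(184.3), np.float64(209.27)]
0.53 [np.float64(0.3712), np.float64(178.72), np.float64(204.71), np.float64(0.3726), np.float64(177.23), np.float64(203.32), np.float64(0.3665), np.float64(183.55), np.float64(209.2)]
```

Both arm edges give a pointer angle of about 0.522, while the lid is at about 0.495. Raising it by 0.026 rad.

>>> drive_tool --moves '[{"x":0,"y":0.5,"z":-2,"rx":0.013,"ry":0,"rz":0,"fingers":1},{"x":0,"y":1,"z":-4,"rx":0.026,"ry":0,"rz":0,"fingers":1},{"x":0,"y":1,"z":-4,"rx":0.026,"ry":0,"rz":0,"fingers":1},{"x":0,"y":1,"z":-4,"rx":0.026,"ry":0,"rz":0,"fingers":1}]'

```text
time_s: 11.68
tool_pos: [0.5012, 0.0401, 0.2129]
tool_rot: [-150.0, -0.2, 93.4]
force: [1.9, 1.1, -10.8]
grip_width: 0.0131
grasp_force: 30.0
```

```bash
cat > lid.py <<'E'
from h import *
import cv2
from cell import vision,sensors
o=sensors.get_obs();t=np.array(o["tool_pos"]);print(t.round(4),o["tool_rot"].round(2) if hasattr(o["tool_rot"],"round") else o["tool_rot"])
print("kin z",np.arcsin((t[2]-.106)/.1544)-.2393)
S=np.array(vision.read_camera("side")["image"][:,:,::-1]);T=vision.read_camera("top")["image"][:,:,::-1]
cv2.imwrite("pics/s_m.png",S);cv2.imwrite("pics/t_m.png",T)
def low(im,a,b,cols):
    out=[]
    for c in cols:
        r0=int(a+b*c);col=im[r0-6:r0+7,c].astype(float);y=col[:,1]-col[:,0]   # yellow: g-b
        k=np.flatnonzero(y>.5*y.max())
        if y.max()<80 or not len(k) or k[-1]>=12:continue
        j=k[-1];out.append((c,r0-6+j+(y[j]-.5*y.max())/(y[j]-y[j+1])))
    return np.array(out)
def fit(A):
    for _ in range(5):
        p=np.polyfit(A[:,0],A[:,1],1);e=A[:,1]-np.polyval(p,A[:,0]);A=A[abs(e)<max(.5,1.5*e.std())]
    print(len(A),p[0].round(4),np.polyval(p,[205,285]).round(2),"std",e.std().round(2));return p
s0=cv2.imread("pics/side0.png");print("closed");fit(low(s0,222+4/76*213,-4/76,range(200,288)))
for f in("s_l","s_m"):
    print(f);im=cv2.imread(f"pics/{f}.png");p0=(186-30/90*202,30/90)
    fit(low(im,*p0,list(range(202,222))+list(range(274,292))))
q=[.5233,.0104,.0567]
for ph in(0,.48,.49,.5,.51,.52,.53):
    P=proj(C["side"],w(q,[(90-r*np.cos(ph)+4*np.sin(ph),126,106+r*np.sin(ph)+4*np.cos(ph)) for r in(5,190)]))
    m=np.polyfit(P[:,0],P[:,1],1);print(ph,m[0].round(4),np.polyval(m,[205,285]).round(2))
E
python3 lid.py
```

```text
[0.5012 0.0401 0.2129] [-149.97   -0.16   93.44]
kin z 0.5254889900891246
closed
81 -0.0598 [222.8  218.01] std 0.21
s_l
35 0.3292 [187.87 214.21] std 0.14
s_m
31 0.3582 [185.25 213.91] std 0.18
0 -0.0583 [221.22 216.56]
0.48 0.3174 [187.57 212.96]
0.49 0.3267 [186.73 212.87]
0.5 0.3361 [185.89 212.77]
0.51 0.3456 [185.03 212.68]
0.52 0.3552 [184.17 212.58]
0.53 0.3649 [183.29 212.48]
```

The lid is at 0.523–0.525 against the pointer's 0.522, so they match. I'll hold briefly, check it is steady, and hand in.

>>> drive_tool --moves '[{"x":0,"y":0,"z":0,"rx":0,"ry":0,"rz":0,"fingers":1},{"x":0,"y":0,"z":0,"rx":0,"ry":0,"rz":0,"fingers":1},{"x":0,"y":0,"z":0,"rx":0,"ry":0,"rz":0,"fingers":1},{"x":0,"y":0,"z":0,"rx":0,"ry":0,"rz":0,"fingers":1},{"x":0,"y":0,"z":0,"rx":0,"ry":0,"rz":0,"fingers":1},{"x":0,"y":0,"z":0,"rx":0,"ry":0,"rz":0,"fingers":1}]'

```text
time_s: 12.52
tool_pos: [0.5012, 0.0401, 0.213]
tool_rot: [-150.0, -0.2, 93.4]
force: [3.0, 0.1, -12.4]
grip_width: 0.0131
grasp_force: 30.0
```

```bash
python3 lid.py | sed -n '1,8p'
```

```text
[0.5012 0.0401 0.213 ] [-149.99   -0.15   93.43]
kin z 0.5260060276435383
closed
81 -0.0598 [222.8  218.01] std 0.21
s_l
35 0.3292 [187.87 214.21] std 0.14
s_m
31 0.358 [185.27 213.91] std 0.18
```

```bash
python3 -c "
from cell import workorder
print(workorder.sign_off())"
```

```text
the job is handed in; nothing more can be done
None
```

I closed the hook into its catch first, then lifted the lid to about 0.524 rad (pointer about 0.522), and the arm was holding it steadily by the handle when I handed the job in; I saw the hook closed before the lift but took no picture of it afterwards.

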